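# Hold the pencil sharpener's carriage open at the mark

## Robot

A 7-joint arm with a two-finger parallel gripper is mounted at the origin on the work surface. World frame = base frame: x ahead of the robot, y to its left, z up, the work surface at z = 0. Lengths are in m, angles in rad, forces in N, time in s.
With the tool pointing down it reaches from about 0.425 to 0.95 m from the base axis. Payload 4.7 kg.
Tool frame: the origin (TCP) lies on the centre line of the jaws, within the pads' length; the fingertips stand 22 mm ahead of it and the grasp point (between the pads) lies 3 mm ahead of it; z points along the fingers, y is the direction in which the jaws open and shut (so a half turn about z gives the same grasp; the last joint's range is limited). The gripper opens to 87 mm and grips with 3 to 60 N. Pads are 19 mm wide; open, the fingers measure 117 mm over their backs; the gripper's body (75 mm by 190 mm) begins 51 mm behind the grasp point.
Start: joints at [1.095, 0.469, -0.049, 1.532, 0.024, 1.141, -0.082], TCP at [0.292, -0.609, 0.215] pointing down, gripper open.
Joint ranges: [-2.59, 2.59], [-0.33, 1.99], [-1.39, 1.29], [0.1, 2.45], [-1.04, 4.18], [0.21, 1.99], [-2.66, 2.66]. Speed limits (rad/s): [2.57, 2.57, 3.14, 3.14, 3.14, 3.14, 3.14].

## Interface

Orientations are given as a unit quaternion [x, y, z, w].
In Python, from rig import status, viewer, workorder gives the robot as it stands. The module is installed in compiled form; this text tells all that it offers.
- The arm moves only by the shell command python3 -m creep 'ROWS' [FORCE]. ROWS is JSON, a list of rows, each a list of 7 numbers: the turn, a rotation vector about the tool's x, y, z in rad, then the shift along the tool's x, y, z in mm, then the closure, from -1 (fully open) to 1 (shut), so that 0 is half open. A call has 1 to 8 rows; each row shifts and turns the commanded pose from where the row before left it, along the tool's axes as they then stand; what a row does not reach is not made up. A row lasts 1/8 s, in which the tool goes at most 62.5 mm and 10.7 degrees, less where a joint would pass 70% of its speed; a pose out of reach is approached as far as the arm can. A call with a gripper value outside its range is refused whole. The fingers move at their own pace and stop on an object; FORCE is the grip in N (left out, the last holds). Time passes only in rows, so rows that do not move let the fingers close. It gives the time, the measured TCP pose, the force and the opening at its end, in the units of the state.
- status.get_state(): the state, without advancing time (a new reading comes with each control period).
- viewer.snapshot(name): name is "side" or "top"; returns (picture, depth): 420x560x3 uint8, blue, green, red; 420x560 float32, m along the optical axis (not along the pixel's ray), 0 where there is no reading.
- viewer.camera_model(name): a dict with "fx", "fy", "cx", "cy" (pixels), "world_from_camera" (4x4, takes a point from camera to world coordinates). Camera axes: x right, y up, looking along -z (the intrinsics and any distortion apply to the point x, -y, -z); pixel columns grow to the right and rows downward; lengths in m; the calibration is good to about 2 mm. A picture is of the moment at which its call begins. camera_model takes no time and is no camera call.
- workorder.sign_off(): hands the job in, once; it reports no verdict.
Trained networks look in the newest picture that a camera, given by its name, has taken for a name from the list of things; names that differ only in an ending like _2 or _b are one class to them, and where a whole thing is asked for, a point or a joint stands for the part that bears it (a point fixed in the world has none). Each returns a list of dicts, best first, with "confidence" (0 to 1); they miss things now and then, are a little off and sometimes report something else, mostly with a low value. They report only what shows in the picture. A call takes as long as a camera call.
- viewer.boxes_of(camera, thing): "point" ([x, y, z] in m, in the coordinates of the camera as it stood for that picture, good to about 4 mm: the middle of the surface that is visible of it).
- viewer.trace(camera, thing): "pixels" (420x560 bool, what is visible of it).
- viewer.tip_of(camera, thing): "point" ([x, y, z] in m, in the coordinates of the camera as it stood for that picture, good to about 4 mm: a listed point, or the origin of a listed thing).
The state is a dict: "time": time; "joint_pos": joint angles; "qvel": joint speeds; "tau": joint torques, N m; "tool_pos": TCP position; "eef_rot": TCP orientation; "force": force on the tool from outside, world axes, zero at the start; "ft_torque": the same for the moment, N m; "width": finger opening in m.
Only numpy, scipy, OpenCV 4.12 (cv2) and the standard library are available. Lean on these libraries where they do the work, as an engineer would, in place of code of your own. Each camera call takes 0.05 s, during which the arm holds its last target. There are 200 camera calls.

## Task

Get the desk pencil sharpener ready for a pencil: first turn the black point selector on top until its white end points at the blue dot, let go of it, then take the yellow clasp and pull the spring-loaded front carriage out until its white pointers are level with the red mark. Keep holding it there, steady: finish while still holding, because it springs back if released. Leave the other things on the desk where they are.

Things in the scene. Friction and masses are not known exactly. Their poses are not given: they have to be found in the camera images.
- sharpener: Green desk pencil sharpener (mm), fixed to the desk. Origin on the desk under it; x points from its front (robot side) to its back, z up. Housing: x -57 to +73, 75 wide, top at z 110; crank behind to x +120, below z 80. Dark base plate 80 wide, 10 thick, runs forward to x -155. The front carriage pulls out along -x, roughly towards the robot.
- carriage: Front carriage. Its yellow clasp, to grip and pull by: 30 wide (y), 40 long (x), 48 tall (mm). Origin = grip point in the clasp; axes as the sharpener's. Clasp: 17 ahead (-x) to 23 behind, 15 above to 33 below the origin. At home the origin is at sharpener x -100, z 113, 43 in front of the housing. The clasp's two sides are free for fingers from above. Steel plate behind it: 66 wide, z 16 to 86.
- pointer (a point): Carriage's pointer line, 12.5 mm above the desk, midway between two small white tabs at the carriage's foot (y +-33 to +-47); 33 mm behind the clasp's grip point along x; moves with the carriage. At home it is at sharpener x -67; end stop 62 mm out. A spring pulls the carriage home: 4 N at home, 8.5 N at 45 mm out, plus 0.5 N friction. Let go, it springs back.
- depth_mark: Red mark fixed across the base plate: 3 mm strip with a 10 mm tall red tab at either side (y +-42 to +-54). Origin at the middle of the strip, 12.5 mm above the desk; axes as the sharpener's. The carriage is at the mark when the pointer coincides with this origin; 28 to 50 mm of pull, different each time.
- selector (a joint): Angle of the black point-selector handle on the housing top, rad: 0 points to the sharpener's front (-x), grows clockwise seen from above, range 0 to 2.0. Light friction (0.05 N m); stays where left.
- selector_grip (a point): On the selector's axis (sharpener x +15, 140 mm above the desk), turning with the handle. The handle is an upright bar 13 thick (its y), 44 long (its x: 26 ahead in -x, 18 behind), from 118 to 152 above the desk. Its -x end is the pointing end, marked white on top.
- dial_plate: White round plate 72 across, 4 thick (mm), fixed under the selector. Origin on the selector's axis, 110 above the desk. A blue dot, 10 across, lies 30 from the axis in the plate's own -x. The selector is set when its white end points at the dot (x axes parallel): 0.9 to 1.5 on selector, different each time, always a clockwise turn from the start.
- pencil: Bystander, to be left alone: an orange pencil lying flat on the desk beside the sharpener, 165 x 8 x 8, origin under its middle, x along its length (mm).
- eraser: Bystander, to be left alone: a white eraser lying beside the sharpener, 45 x 22 x 13, origin under its middle (mm).
- pencil_pot: Bystander, to be left alone: a steel pot of pencils, 80 across, pot 100 tall, pencils up to 180 tall; origin under its middle (mm).
- mug: Bystander, to be left alone: a blue mug, 80 across, 90 tall, handle along its +y; origin under its middle (mm).
- bowl: Bystander, to be left alone: a brass bowl, 120 across, 45 tall; origin under its middle (mm).
- book: Bystander, to be left alone: a closed red book lying flat, 150 x 210 x 26; origin under its middle (mm).

How it is judged:
On the way, in this order (a step that is already met when the one before it is completed fails the run):
1. the selector points at the blue dot and is let go, the carriage still home (angle between the x axis of selector_grip and the x axis of dial_plate, either way round below 0.14 rad and x of pointer in the frame of sharpener above -0.075 m and distance between the grasp point and selector_grip above 0.035 m), for 0.2 s.
2. the carriage is held by the fingers with its pointers level with the red mark (x of pointer in the frame of depth_mark between -0.004 and 0.004 m and contact force between the fingers and carriage above 1.5 N), for 0.5 s.
At the end, for the whole second after the job is handed in: The selector's white end points at the blue dot within 0.14 rad (8 degrees), and the fingers, pressing on the carriage with more than 1.5 N, hold the carriage still (under 10 mm/s) with its pointers within 4 mm of the red mark (all of step 2 and angle between the x axis of selector_grip and the x axis of dial_plate, either way round below 0.14 rad and linear speed of carriage below 0.01 m/s); the arm keeps its last pose, push and grip.
It fails at once if another thing on the desk is shifted by more than 30 mm (distance of any of pencil, eraser, pencil_pot, mug, bowl, book from where it was at the start of the episode above 0.03 m).
It also fails if it takes over 42 s, if anything falls off the work surface, if the arm or the gripper's body presses on something with over 40 N, if the wrist force passes 120 N, or if a joint passes its speed limit or range.

## Working session

There is one attempt and no reset: what is moved stays moved. The work goes in short steps, Python scripts to look and compute and a shell command to move; the robot and the scene stay as the last step left them, time stands still between calls to the robot, and variables do not carry over. Pictures are saved under pics/ and viewed, about 8 in all and at most 12, crops included, and the job is handed in when it is done.

```bash
mkdir -p pics; cat > h.py <<'E'
import numpy as np, cv2
from rig import status, viewer, workorder
def W(cam,p):
    T=np.array(viewer.camera_model(cam)["world_from_camera"]); return (T@np.r_[p,1])[:3]
def px(cam,u,v,z=None,d=None):
    """pixel -> world, at given world height z or depth d"""
    m=viewer.camera_model(cam);T=np.array(m["world_from_camera"])
    r=np.array([(u-m["cx"])/m["fx"],-(v-m["cy"])/m["fy"],-1.])
    if d is None:
        w=T[:3,:3]@r; d=(z-T[2,3])/w[2]
    return (T@np.r_[r*d,1])[:3]
def proj(cam,p):
    m=viewer.camera_model(cam);T=np.linalg.inv(np.array(m["world_from_camera"]))
    c=T@np.r_[p,1]; return m["cx"]+m["fx"]*c[0]/-c[2], m["cy"]-m["fy"]*c[1]/-c[2]
E
python3 - <<'E'
from h import *
np.set_printoptions(precision=4,suppress=True)
for c in("top","side"):
    i,d=viewer.snapshot(c); cv2.imwrite(f"pics/{c}0.png",i); m=viewer.camera_model(c)
    print(c,m.keys(),m["fx"],m["cx"],m["cy"]);print(np.array(m["world_from_camera"]))
    for t in("sharpener","carriage","pointer","depth_mark","selector_grip","dial_plate"):
        for r in viewer.tip_of(c,t)[:2]: print(c,t,W(c,r["point"]),r["confidence"])
print(status.get_state())
E
```

```text
top dict_keys(['fx', 'fy', 'cx', 'cy', 'world_from_camera']) 527.9851343305107 288.5260316763008 207.3583803556548
[[ 0.0165  0.9826 -0.185   0.253 ]
 [-0.9996  0.0201  0.018  -0.0007]
 [ 0.0214  0.1847  0.9826  1.6108]
 [ 0.      0.      0.      1.    ]]
top sharpener [ 0.6396 -0.0026  0.0014] 0.59
top carriage [ 0.5413 -0.035   0.1139] 0.86
top pointer [ 0.5677 -0.025   0.0129] 0.7
top depth_mark [ 0.5269 -0.0363  0.0096] 0.59
top selector_grip [ 0.636  -0.4037 -0.0017] 0.55
top selector_grip [0.6498 0.0021 0.1394] 0.4
top dial_plate [0.6488 0.0017 0.1085] 0.86
side dict_keys(['fx', 'fy', 'cx', 'cy', 'world_from_camera']) 384.41986770261167 283.17191783582507 211.9241193213183
[[-0.9018  0.2417 -0.3582  0.1583]
 [-0.4314 -0.4556  0.7787  0.7708]
 [ 0.0251  0.8568  0.5151  0.6059]
 [ 0.      0.      0.      1.    ]]
side sharpener [ 0.6385 -0.0037 -0.004 ] 0.85
side carriage [ 0.5754 -0.0254  0.0111] 0.71
side carriage [ 0.5462 -0.0381  0.114 ] 0.68
side pointer [ 0.5745 -0.0254  0.0122] 0.86
side depth_mark [ 0.5278 -0.0368  0.0121] 0.5
side selector_grip [ 0.6576 -0.0004  0.1421] 0.75
side selector_grip [0.5332 0.0855 0.0025] 0.44
side dial_plate [0.6534 0.0017 0.112 ] 0.68
{'time': 0.7, 'joint_pos': array([ 1.0951,  0.4686, -0.0486,  1.5325,  0.0241,  1.141 , -0.0823]), 'qvel': array([ 0.0004, -0.0011,  0.0006, -0.0004,  0.0005, -0.0009,  0.0009]), 'tau': array([  0.0002, -50.7682,  -0.08  , -23.641 ,  -0.061 ,   0.0313,
         0.    ]), 'tool_pos': array([ 0.2917, -0.6087,  0.2146]), 'eef_rot': array([0.9752, 0.2215, 0.    , 0.    ]), 'force': array([0.1249, 0.4327, 0.1977]), 'ft_torque': array([ 0.0191, -0.0524,  0.0189]), 'width': 0.08661465462635182}
```

View images.

```bash
python3 - <<'E'
from h import *
i=cv2.imread("pics/top0.png"); u,v=map(int,proj("top",[.6,-.02,.1])); print(u,v)
y0,x0=v-75,u-100
cv2.imwrite("pics/c0.png",cv2.resize(i[y0:y0+150,x0:x0+200],None,fx=4,fy=4,interpolation=cv2.INTER_CUBIC)); print(x0,y0)
E
```

```text
286 186
186 111
```

View pics/top0.png

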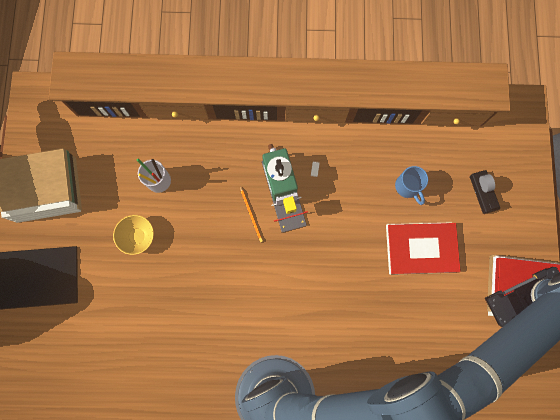

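View pics/c0.png

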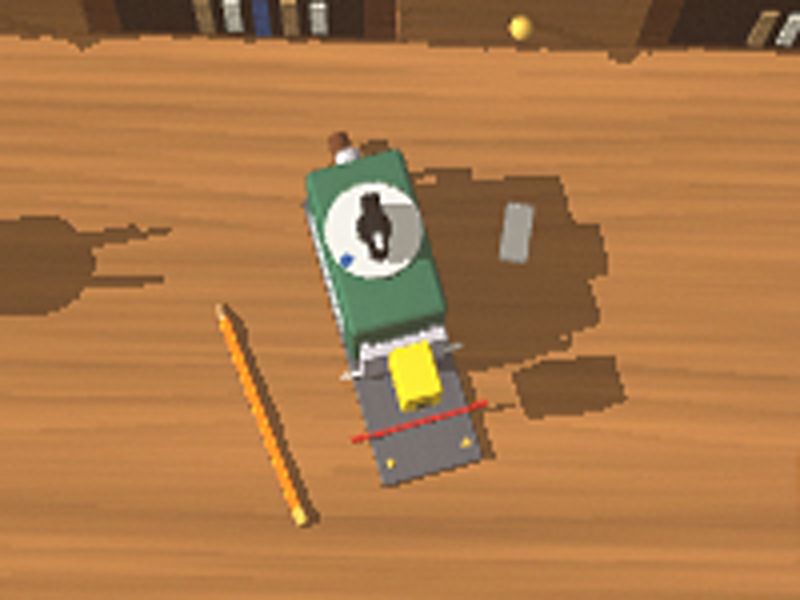

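View pics/side0.png

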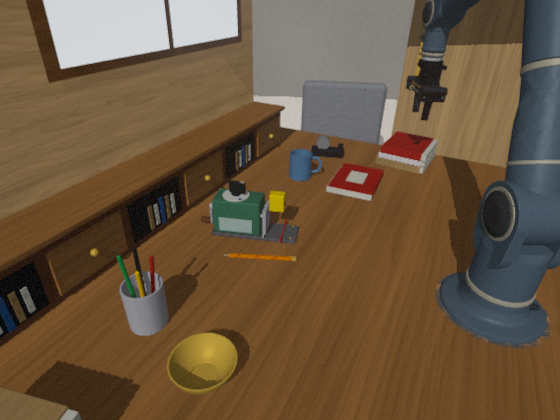

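```bash
cat >> h.py <<'E'
def blob(i,lo,hi,roi):
    hsv=cv2.cvtColor(i,cv2.COLOR_BGR2HSV); m=cv2.inRange(hsv,np.array(lo),np.array(hi))
    x0,y0,x1,y1=roi; v,u=np.nonzero(m[y0:y1,x0:x1]); return u+x0,v+y0
def geo(i):
    R=(230,135,330,240)
    for n,lo,hi,z in(("red",(0,150,90),(6,255,255),.014),("red2",(174,150,90),(180,255,255),.014),("yel",(24,160,190),(34,255,255),.128),("blue",(100,120,60),(125,255,255),.115)):
        u,v=blob(i,lo,hi,R)
        if len(u)<3: print(n,len(u)); continue
        P=np.array([px("top",a,b,z)[:2] for a,b in zip(u,v)]); c=P.mean(0)
        w,V=np.linalg.eigh(np.cov(P.T)); print(n,len(u),c,"dir",np.degrees(np.arctan2(V[1,1],V[0,1])),"len",4*w[1]**.5)
E
python3 - <<'E'
from h import *
np.set_printoptions(precision=4,suppress=True)
i,d=viewer.snapshot("top"); geo(i)
for t,c in(("selector","top"),("sharpener","top"),("pencil","top")):
  for r in viewer.trace(c,t)[:2]:
    v,u=np.nonzero(r["pixels"]); print(t,r["confidence"],len(u),u.mean(),v.mean(),u.min(),u.max(),v.min(),v.max())
print("axis/yaw guess")
# housing top left edge & right edge (zoom pixels)
f=lambda a,b,z: px("top",186+a/4,111+b/4,z)[:2]
for n,a,b in(("L",(307,180),(355,328)),("R",(403,150),(443,318))):
    e=f(*a,.11)-f(*b,.11); print(n,np.degrees(np.arctan2(e[1],e[0])),np.linalg.norm(e))
print("dial c",f(374,229,.114),"white tip",f(380,245,.152),"handle back",f(373,196,.152))
e=f(222,310,.008)-f(303,518,.008);print("pencil",f(222,310,.008),f(303,518,.008))
for r in [0]:
  u,v=blob(i,(0,0,200),(180,40,255),(262,150,298,185)); P=np.array([px("top",a,b,.114)[:2] for a,b in zip(u,v)]); c,rad=cv2.minEnclosingCircle(P.astype(np.float32)); print("dialcircle",c,rad,len(u))
E
```

```text
red 43 [ 0.5283 -0.0414] dir 107.08392726530911 len 0.12411539782246286
red2 0
yel 143 [ 0.5419 -0.0292] dir -171.1737864477564 len 0.05215950326804493
blue 5 [0.6278 0.021 ] dir 110.73091482700735 len 0.010120347625699518
selector 0.52 84 279.0833333333333 167.04761904761904 276 283 160 174
sharpener 0.6 1772 283.72234762979684 192.67212189616254 262 304 145 231
pencil 0.42 137 251.07299270072994 215.62773722627736 241 261 190 241
axis/yaw guess
L 18.80751779137874 0.1168565896949394
R 13.901316858645648 0.1302047204430604
dial c [0.6507 0.0001] white tip [ 0.6289 -0.0044] handle back [0.6649 0.0013]
pencil [0.6114 0.1168] [0.4503 0.0499]
dialcircle (0.6540749669075012, 0.022490624338388443) 0.05192124471068382 238
```

```bash
python3 -m creep '[[0,0,0,30,-20,0,-0.3],[0,0,0,46,-31,0,-0.3],[0,0,0,46,-31,0,-0.3],[0,0,0,46,-31,0,-0.3],[0,0,0,46,-31,0,-0.3],[0,0,0,46,-31,0,-0.3],[0,0,0,46,-31,0,-0.3],[0,0,0,46,-31,0,-0.3]]' 20
python3 -m creep '[[0,0,-0.18,0,0,0,-0.3],[0,0,-0.18,0,0,0,-0.3],[0,0,-0.18,0,0,0,-0.3],[0,0,-0.18,0,0,0,-0.3],[0,0,-0.18,0,0,0,-0.3],[0,0,-0.18,0,0,0,-0.3],[0,0,-0.18,0,0,0,-0.3],[0,0,-0.18,0,0,0,-0.3]]'
python3 -m creep '[[0,0,-0.18,0,0,0,-0.3],[0,0,-0.18,0,0,0,-0.3],[0,0,-0.18,0,0,0,-0.3],[0,0,-0.18,0,0,0,-0.3],[0,0,-0.18,0,0,0,-0.3],[0,0,-0.18,0,0,0,-0.3],[0,0,-0.18,0,0,0,-0.3],[0,0,-0.15,0,0,0,-0.3]]'
cat >> h.py <<'E'
def go(x,y,th,z):
    """print yaw of tool x (deg), needed turn about tool z (rad) and shift in tool axes (mm) to reach the goal"""
    s=status.get_state(); from scipy.spatial.transform import Rotation as Ro
    R=Ro.from_quat(s["eef_rot"]).as_matrix(); t=np.degrees(np.arctan2(R[1,0],R[0,0]))
    e=R.T@(np.array([x,y,z])-s["tool_pos"])*1000
    print("t",s["time"],"pos",s["tool_pos"],"yaw",t,"tilt",R[2,2],"turn",-np.radians((th-t+180)%360-180),"shift",e,"w",s["width"],"F",s["force"],"j",s["joint_pos"])
E
python3 -c "
from h import *
np.set_printoptions(precision=3,suppress=True)
go(.651,.001,189,.143)"
```

```text
time: 1.9
tool_pos: [0.5076, -0.2414, 0.2149]
eef_rot: [0.975, 0.221, 0.0, 0.0]
force: [-0.7, -0.7, 0.2]
width: 0.0565
time: 2.9
tool_pos: [0.5067, -0.243, 0.2147]
eef_rot: [0.585, 0.811, -0.0, 0.0]
force: [0.4, 0.5, 0.0]
width: 0.0563
time: 3.9
tool_pos: [0.5067, -0.2431, 0.2147]
eef_rot: [-0.08, 0.997, -0.0, 0.0]
force: [0.2, -0.0, -0.2]
width: 0.0565
t 3.9 pos [ 0.507 -0.243  0.215] yaw -170.832608025003 tilt -0.9999999526821161 turn 0.0029215411051142157 shift [-181.334  217.999   71.626] w 0.05647615626861922 F [ 0.228 -0.041 -0.161] j [ 0.956  0.379 -0.75   1.774  0.287  1.101  1.841]
```

```bash
python3 -m creep '[[0,0,0,-30,36,0,-0.3],[0,0,0,-30,36,0,-0.3],[0,0,0,-30,36,0,-0.3],[0,0,0,-30,36,0,-0.3],[0,0,0,-30,36,0,-0.3],[0,0,0,-30,37,0,-0.3],[0,0,0,0,0,20,-0.3],[0,0,0,0,0,0,-0.3]]'
python3 - <<'E'
from h import *
np.set_printoptions(precision=3,suppress=True)
go(.6515,.001,189,.143)
i,d=viewer.snapshot("side"); u,v=map(int,proj("side",[.64,0,.14])); print(u,v)
cv2.imwrite("pics/s1.png",cv2.resize(i[v-70:v+60,u-80:u+80],None,fx=4.5,fy=4.5,interpolation=cv2.INTER_CUBIC))
print([ (W("side",r["point"]),r["confidence"]) for r in viewer.tip_of("side","selector_grip")])
E
```

```text
time: 4.9
tool_pos: [0.6496, -0.0018, 0.1923]
eef_rot: [-0.077, 0.997, -0.001, -0.002]
force: [-0.2, -0.0, 0.2]
width: 0.0569
t 4.9 pos [ 0.65  -0.002  0.192] yaw -171.11380040728093 tilt -0.9999899157223193 turn -0.0019861917971623257 shift [-2.486  2.512 49.336] w 0.05693069570809285 F [-0.213 -0.028  0.159] j [ 0.442  0.554 -0.742  1.589  0.399  1.16   1.338]
240 185
[(array([ 0.655, -0.001,  0.142]), 0.58)]
```

View pics/s1.png

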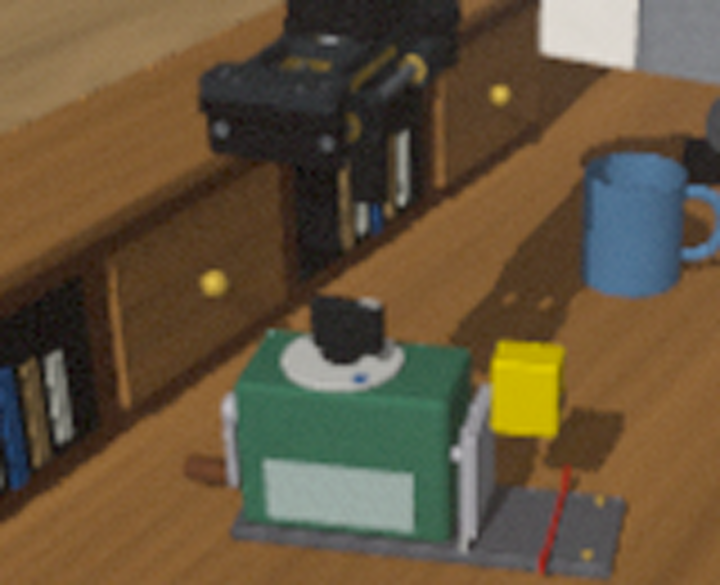

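The side view shows the gripper straight above the black selector (350,330), white end to the right, blue dot at (360,378). Descending and gripping.

```bash
python3 -m creep '[[0,0,0,-2,2,12,-0.3],[0,0,0,0,0,15,-0.3],[0,0,0,0,0,15,-0.3],[0,0,0,0,0,8,-0.3],[0,0,0,0,0,0,0.6],[0,0,0,0,0,0,0.9],[0,0,0,0,0,0,0.9],[0,0,0,0,0,0,0.9]]' 15
python3 -c "
from h import *
np.set_printoptions(precision=3,suppress=True)
go(.6515,.001,139.2,.143)"
```

```text
time: 6.0
tool_pos: [0.6529, 0.0016, 0.145]
eef_rot: [-0.077, 0.997, -0.0, 0.0]
force: [0.1, 0.8, 0.6]
width: 0.0244
t 6.0 pos [0.653 0.002 0.145] yaw -171.11139694922133 tilt -0.9999996766437824 turn 0.8672297239525871 shift [ 1.5   -0.409  2.002] w 0.024367909330235978 F [0.085 0.812 0.601] j [ 0.422  0.601 -0.72   1.632  0.438  1.076  1.303]
```

```bash
python3 -m creep '[[0,0,0,0,0,0,0.9],[0,0,0,0,0,0,0.9],[0,0,0,0,0,0,0.9]]'
python3 -c "
from h import *
np.set_printoptions(precision=3,suppress=True)
go(.6515,.001,139.2,.143)"
```

```text
time: 6.38
tool_pos: [0.6527, 0.0016, 0.1446]
eef_rot: [-0.078, 0.997, -0.0, 0.0]
force: [-0.4, 0.3, 0.6]
width: 0.0056
t 6.375 pos [0.653 0.002 0.145] yaw -171.10859198579666 tilt -0.9999999936886733 turn 0.867278679799746 shift [ 1.285 -0.404  1.574] w 0.005561760938609354 F [-0.357  0.264  0.563] j [ 0.422  0.601 -0.72   1.632  0.438  1.076  1.303]
```

```bash
python3 - <<'E'
from h import *
i,d=viewer.snapshot("side"); u,v=map(int,proj("side",[.64,0,.14]))
a=cv2.resize(i[v-50:v+50,u-50:u+50],None,fx=4,fy=4,interpolation=cv2.INTER_CUBIC)
i,d=viewer.snapshot("top"); u,v=map(int,proj("top",[.64,0,.14]))
b=cv2.resize(i[v-50:v+50,u-50:u+50],None,fx=4,fy=4,interpolation=cv2.INTER_CUBIC)
cv2.imwrite("pics/s2.png",np.hstack([a,b]))
print(proj("side",status.get_state()["tool_pos"]),proj("side",[.652,.001,.14]))
E
```

```text
(np.float64(235.54613548107397), np.float64(183.5895464943901)) (np.float64(235.95755495197355), np.float64(185.10423587244856))
```

View pics/s2.png

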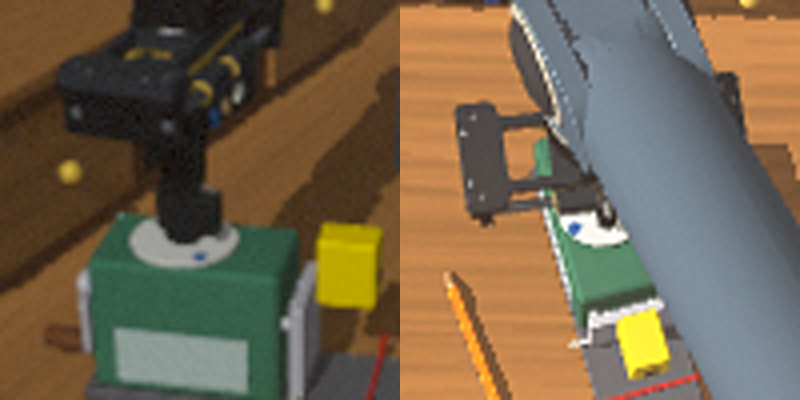

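```bash
python3 -m creep '[[0,0,0,0,0,0,1],[0,0,0,0,0,0,1]]' 15
python3 -c "
from h import *
np.set_printoptions(precision=3,suppress=True)
go(.6515,.001,139.2,.143)"
```

```text
time: 6.72
tool_pos: [0.6527, 0.0016, 0.1445]
eef_rot: [-0.078, 0.997, -0.0, 0.0]
force: [-0.5, 1.1, -0.6]
width: 0.0004
t 6.725 pos [0.653 0.002 0.145] yaw -171.1030272064968 tilt -0.9999999995315305 turn 0.8673758035206752 shift [ 1.27  -0.443  1.546] w 0.000364411118351381 F [-0.471  1.095 -0.569] j [ 0.422  0.601 -0.72   1.632  0.438  1.076  1.303]
```

```bash
python3 - <<'E'
from h import *
np.set_printoptions(precision=3,suppress=True,linewidth=200)
i,d=viewer.snapshot("side")
for v in range(172,198,3):
    print(v,[ "%s"%(np.round(px("side",u,v,d=d[v,u])*1000).astype(int)) if d[v,u]>0 else 0 for u in range(228,248,3)])
i,d=viewer.snapshot("top"); print("top")
u0,v0=map(int,proj("top",[.652,.001,.14])); print(u0,v0)
for v in range(v0-8,v0+9,2):
    print(v,[ "%s"%(np.round(px("top",u,v,d=d[v,u])*1000).astype(int)) if d[v,u]>0 else 0 for u in range(u0-10,u0+8,3)])
print([ (W("top",r["point"]),r["confidence"]) for r in viewer.tip_of("top","selector_grip")])
E
```

```text
172 ['[ 836 -240   37]', '[658  12 181]', '[651   9 181]', '[641  10 184]', '[642  -6 178]', '[ 833 -332    0]', '[ 822 -336    1]']
175 ['[ 837 -239   26]', '[659  11 172]', '[652   8 173]', '[643   8 175]', '[643  -6 169]', '[ 819 -309    1]', '[ 809 -314    1]']
178 ['[ 839 -242   13]', '[659  12 164]', '[652   8 164]', '[645   6 165]', '[643  -6 160]', '[ 805 -286    2]', '[ 796 -290    3]']
181 ['[ 840 -242    1]', '[660  12 155]', '[653   8 155]', '[644   8 157]', '[641  -2 153]', '[635  -8 152]', '[ 786 -273    0]']
184 ['[ 826 -221    2]', '[662   9 144]', '[654   8 146]', '[647   3 146]', '[638   4 148]', '[630   2 149]', '[ 775 -255   -1]']
187 ['[ 816 -205    1]', '[662   9 136]', '[653  10 138]', '[646   5 138]', '[638   3 139]', '[630   2 140]', '[ 762 -233    1]']
190 ['[683  -6 115]', '[665   7 125]', '[655   7 127]', '[647   5 128]', '[637   6 131]', '[629   4 132]', '[638 -26 116]']
193 ['[675   7 113]', '[667   3 114]', '[651  13 122]', '[647   6 120]', '[640   2 120]', '[631   1 122]', '[630 -12 116]']
196 ['[666  21 113]', '[657  20 115]', '[649  17 116]', '[643  
[... 374 characters left out ...]
', '[552  -9 547]']
163 ['[623  28 268]', '[624  20 265]', '[622  12 276]', '[557   3 512]', '[551  -3 534]', '[546  -9 551]']
165 ['[620  28 259]', '[622  20 254]', '[625  12 244]', '[624   4 246]', '[546  -3 535]', '[543  -9 545]']
167 ['[618  28 248]', '[619  20 244]', '[619  12 246]', '[619   4 247]', '[543  -3 529]', '[539  -9 544]']
169 ['[612  28 250]', '[612  20 248]', '[612  12 251]', '[614   4 244]', '[542  -3 518]', '[536 -10 542]']
171 ['[609  28 240]', '[608  20 243]', '[610  12 236]', '[611   4 234]', '[633  -4 152]', '[532 -10 538]']
173 ['[636  31 113]', '[637  22 110]', '[637  13 112]', '[631   4 136]', '[627  -4 151]', '[528 -10 537]']
[(array([0.653, 0.004, 0.14 ]), 0.37)]
```

```bash
python3 -m creep '[[0,0,0,0,0,0,-0.1],[0,0,0,0,0,0,-0.1],[0,0,0,0,0,0,-0.1],[0,0,0,0,0,0,-0.1],[0,0,0,0,0,0,-0.1],[0,0,0,0,0,0,-0.1]]' 15
python3 - <<'E'
from h import *
i,d=viewer.snapshot("side"); u,v=map(int,proj("side",[.64,0,.15]))
a=cv2.resize(i[v-35:v+25,u-35:u+35],None,fx=10,fy=10,interpolation=cv2.INTER_CUBIC)
a=(255*(a/255.)**.5).astype(np.uint8)
cv2.imwrite("pics/s3.png",a); print(u-35,v-35, status.get_state()["tool_pos"],status.get_state()["width"])
E
```

```text
time: 7.62
tool_pos: [0.6527, 0.0016, 0.1446]
eef_rot: [-0.078, 0.997, -0.0, 0.0]
force: [0.5, -0.7, -0.1]
width: 0.0459
204 147 [0.65269524 0.0015886  0.144552  ] 0.04682974372413692
```

View pics/s3.png

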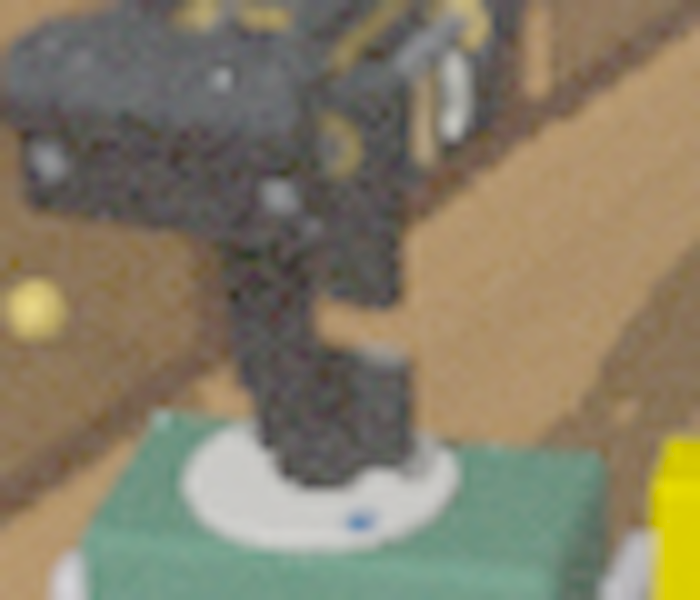

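```bash
python3 - <<'E'
from h import *
f=lambda p:[ (round((a-b)*10)) for a,b in zip(proj("side",p),(204,147))]
for dx in(-.0095,.0095):
  for y in(.025,.035,-.022,-.032): print("tip",dx,y,f([.6527+dx,y,.1226]))
for n,p in(("front top",[.627,-.003,.152]),("back top",[.67,.004,.152]),("top near",[.652,.008,.152]),("front bot",[.627,-.003,.118])): print(n,f(p))
i,d=viewer.snapshot("side")
for v in range(163,197,3):
    print(v,[ "%s"%(np.round(px("side",u,v,d=d[v,u])*1000).astype(int)) if d[v,u]>0 else 0 for u in range(228,247,3)])
E
```

```text
tip -0.0095 0.025 [303, 485]
tip -0.0095 0.035 [282, 501]
tip -0.0095 -0.022 [395, 411]
tip -0.0095 -0.032 [414, 396]
tip 0.0095 0.025 [241, 468]
tip 0.0095 0.035 [220, 484]
tip 0.0095 -0.022 [334, 396]
tip 0.0095 -0.032 [354, 381]
front top [408, 355]
back top [253, 330]
top near [304, 351]
front bot [411, 469]
163 ['[618  84 243]', '[610  83 244]', '[600  86 247]', '[613  53 232]', '[606  51 232]', '[646 -28 193]', '[ 836 -361   24]']
166 ['[619  84 235]', '[612  81 235]', '[603  83 238]', '[661 -22 184]', '[652 -22 186]', '[648 -30 184]', '[ 837 -361   12]']
169 ['[619  83 227]', '[612  82 228]', '[603  83 230]', '[664 -26 173]', '[653 -24 176]', '[648 -31 175]', '[ 838 -363   -1]']
172 ['[651  37 193]', '[642  36 195]', '[634  35 196]', '[662 -22 167]', '[653 -23 168]', '[645 -25 169]', '[ 821 -335    2]']
175 ['[652  35 184]', '[643  35 186]', '[635  34 187]', '[661 -21 158]', '[652 -21 160]', '[647 -28 159]', '[ 808 -312    2]']
178 ['[654  34 175]', '[646  33 176]', '[639  29 176]', '[ 825 -278    1]', '[ 815 -282    1]', '[ 805 -286    2]', '[ 796 -291    2]']
181 ['[655  33 166]', '[646  32 167]', '[638  31 169]', '[649   0 153]', '[642  -3 153]', '[635  -7 152]', '[ 785 -272    1]']
184 ['[655  34 157]', '[646  33 159]', '[637  33 161]', '[646   5 146]', '[637   5 149]', '[630   1 149]', '[ 776 -256   -1]']
187 ['[ 816 -204    1]', '[662  10 136]', '[655   7 136]', '[647   4 137]', '[637   6 140]', '[630   2 140]', '[ 762 -233    1]']
190 ['[685  -9 112]', '[662  11 128]', '[655   7 127]', '[648   4 128]', '[638   4 130]', '[630   3 132]', '[639 -28 115]']
193 ['[675   7 113]', '[667   3 113]', '[650  15 123]', '[645   8 121]', '[640   2 120]', '[630   3 123]', '[629 -11 116]']
196 ['[664  24 115]', '[658  19 114]', '[651  15 114]', '[644  10 113]', '[636   8 115]', '[628   6 116]', '[623  -1 114]']
```

The images show the fingertips really ending at z≈0.157, just above the handle; that's about 33 mm higher than the reported TCP implies (x, y agree). I trust the camera depth here and descend a further 32 mm in small steps, watching the force.

```bash
python3 -m creep '[[0,0,0,0,0,8,-0.1],[0,0,0,0,0,8,-0.1],[0,0,0,0,0,8,-0.1],[0,0,0,0,0,6,-0.1],[0,0,0,0,0,0,-0.1]]' 15
python3 - <<'E'
from h import *
i,d=viewer.snapshot("side")
for v in range(172,200,3):
    print(v,[ "%s"%(np.round(px("side",u,v,d=d[v,u])*1000).astype(int)) if d[v,u]>0 else 0 for u in range(228,247,3)])
s=status.get_state();print(s["tool_pos"],s["force"],s["width"])
E
```

```text
time: 8.35
tool_pos: [0.6523, 0.0016, 0.1138]
eef_rot: [-0.078, 0.997, 0.0, -0.001]
force: [0.2, 0.3, -0.3]
width: 0.0481
172 ['[615  90 223]', '[607  89 225]', '[601  87 225]', '[614  53 208]', '[607  51 209]', '[608  36 202]', '[ 822 -335    2]']
175 ['[620  84 212]', '[612  83 213]', '[600  88 218]', '[609  62 205]', '[608  49 200]', '[644 -23 161]', '[ 808 -312    2]']
178 ['[620  85 204]', '[612  84 206]', '[605  81 206]', '[664 -24 147]', '[654 -24 149]', '[646 -26 150]', '[ 797 -293    1]']
181 ['[622  81 194]', '[613  82 197]', '[606  80 198]', '[649   0 153]', '[641  -2 153]', '[632  -3 155]', '[ 786 -274    0]']
184 ['[651  39 161]', '[643  38 162]', '[635  36 163]', '[645   6 147]', '[638   3 148]', '[630   1 148]', '[ 773 -251    1]']
187 ['[653  37 150]', '[646  34 151]', '[637  33 153]', '[645   7 139]', '[637   5 140]', '[630   3 141]', '[ 764 -236   -1]']
190 ['[655  35 140]', '[648  32 141]', '[638  32 143]', '[646   6 129]', '[639   2 129]', '[631   1 131]', '[641 -32 113]']
193 ['[656  34 131]', '[646  35 134]', '[640  30 133]', '[646   6 120]', '[641   1 119]', '[633  -1 120]', '[631 -14 115]']
196 ['[663  24 116]', '[648  34 124]', '[640  31 125]', '[644  11 114]', '[636   8 115]', '[630   4 114]', '[622   2 115]']
199 ['[656  36 114]', '[648  34 115]', '[641  30 115]', '[636  23 113]', '[626  25 116]', '[622  17 114]', '[618   9 111]']
[0.65264051 0.00163292 0.11432786] [-0.31927165 -0.99794365 -0.01963559] 0.04774733808436339
```

```bash
python3 -m creep '[[0,0,0,0,0,0,1],[0,0,0,0,0,0,1],[0,0,0,0,0,0,1],[0,0,0,0,0,0,1],[0,0,0,0,0,0,1],[0,0,0,0,0,0,1]]' 15
python3 -c "
from h import *
np.set_printoptions(precision=3,suppress=True)
go(.6515,.001,139.2,.11)"
```

```text
time: 9.15
tool_pos: [0.6529, 0.0014, 0.1147]
eef_rot: [-0.077, 0.997, -0.0, 0.0]
force: [0.8, -0.2, 0.6]
width: 0.0131
t 9.15 pos [0.653 0.001 0.115] yaw -171.11747589422 tilt -0.9999998394642077 turn 0.8671236263473121 shift [ 1.479 -0.182  4.675] w 0.013138659750860367 F [ 0.816 -0.181  0.551] j [ 0.412  0.631 -0.704  1.658  0.463  1.026  1.284]
```

```bash
python3 -m creep '[[0,0,0.145,0,0,0,1],[0,0,0.145,0,0,0,1],[0,0,0.145,0,0,0,1],[0,0,0.145,0,0,0,1],[0,0,0.145,0,0,0,1],[0,0,0.145,0,0,0,1],[0,0,0,0,0,0,1],[0,0,0,0,0,0,1]]' 15
python3 - <<'E'
from h import *
np.set_printoptions(precision=3,suppress=True)
go(.6515,.001,139.2,.11)
i,d=viewer.snapshot("side"); u,v=map(int,proj("side",[.64,0,.13]))
cv2.imwrite("pics/s4.png",(255*(cv2.resize(i[v-30:v+25,u-35:u+35],None,fx=10,fy=10,interpolation=cv2.INTER_CUBIC)/255.)**.6).astype(np.uint8)); print(u-35,v-30)
E
```

```text
time: 10.15
tool_pos: [0.6533, 0.0027, 0.1147]
eef_rot: [0.349, 0.937, 0.001, 0.0]
force: [3.0, 1.9, -2.2]
width: 0.013
t 10.15 pos [0.653 0.003 0.115] yaw 139.1964979738622 tilt -0.9999977153570881 turn -6.11218865954261e-05 shift [ 0.252 -2.487  4.655] w 0.013029079005326205 F [ 3.031  1.949 -2.197] j [ 0.28   0.579 -0.5    1.666  0.32   0.978  0.527]
205 159
```

View pics/s4.png

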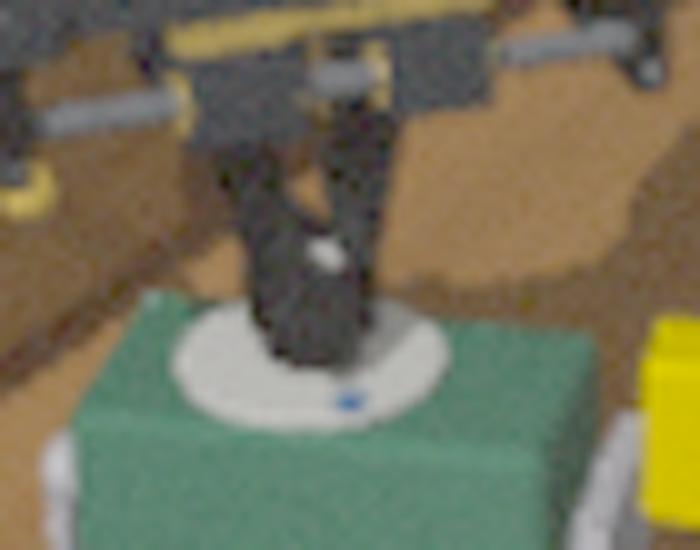

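```bash
python3 -m creep '[[0,0,0,0,0,0,0],[0,0,0,0,0,0,-0.1],[0,0,0,0,0,0,-0.1],[0,0,0,0,0,0,-0.1],[0,0,0,0,0,-25,-0.1],[0,0,0,0,0,-30,-0.1],[0,0,0,0,0,0,-0.1]]' 15
python3 - <<'E'
from h import *
np.set_printoptions(precision=3,suppress=True)
i,d=viewer.snapshot("side")
ud,vd=blob(i,(100,110,40),(128,255,255),(225,185,255,210)); print("dot px",ud,vd)
D=np.mean([px("side",a,b,.115)[:2] for a,b in zip(ud,vd)],0); print("dot",D)
R=(215,180,265,210)
cv2.imwrite("pics/s5.png",i)
# dial ellipse: bright low-saturation pixels near plate height
h=cv2.cvtColor(i,cv2.COLOR_BGR2HSV); P=[]
for v in range(178,212):
  for u in range(212,262):
    if d[v,u]>0 and h[v,u,1]<60 and h[v,u,2]>110:
      p=px("side",u,v,d=d[v,u])
      if .106<p[2]<.124: P.append(px("side",u,v,.114)[:2])
P=np.array(P); print(len(P)); from scipy.spatial import ConvexHull
H=P[ConvexHull(P).vertices]; A=np.c_[2*H,np.ones(len(H))]; s=np.linalg.lstsq(A,(H**2).sum(1),rcond=None)[0]; print("circle",s[:2],(s[2]+s[0]**2+s[1]**2)**.5)
# black handle pixels: top face
Q=[(u,v) for v in range(170,205) for u in range(218,260) if d[v,u]>0 and abs((p:=px("side",u,v,d=d[v,u]))[0]-.652)<.035 and abs(p[1])<.035 and .145<p[2]<.157]
print(len(Q)); Q=np.array([px("side",a,b,.152)[:2] for a,b in Q]); w,V=np.linalg.eigh(np.cov(Q.T)); print(Q.mean(0),np.degrees(np.arctan2(V[1,1],V[0,1])),4*w**.5)
wt=[(u,v) for v in range(170,200) for u in range(218,260) if d[v,u]>0 and px("side",u,v,d=d[v,u])[2]>.142 and px("side",u,v,d=d[v,u])[2]<.16 and h[v,u,2]>120 and h[v,u,1]<60]; print(wt, np.mean([px("side",a,b,.152)[:2] for a,b in wt],0) if wt else 0)
for t in("selector_grip","dial_plate"): print([(W("side",r["point"]),r["confidence"]) for r in viewer.tip_of("side",t)])
go(.541,-.033,197,.15)
E
```

```text
time: 11.08
tool_pos: [0.6544, 0.0021, 0.1721]
eef_rot: [0.35, 0.937, 0.001, 0.002]
force: [-0.2, -0.5, -1.0]
width: 0.0476
dot px [239 240] [199 199]
dot [0.629 0.023]
219
circle [0.658 0.003] 0.04159717449461451
53
[0.645 0.01 ] 136.84475628914427 [0.017 0.06 ]Traceback (most recent call last):
  File "<stdin>", line 20, in <module>
  File "h.py", line 7, in px
    m=viewer.camera_model(cam);T=np.array(m["world_from_camera"])
ValueError: time passes only in moves, steps and waits
```

```bash
sed -i 's/^import numpy as np, cv2/import numpy as np, cv2, functools/; s/^def W/viewer_cm=functools.lru_cache(None)(lambda c: viewer.camera_model(c))\ndef W/; s/viewer\.camera_model(cam)/viewer_cm(cam)/' h.py
python3 -m creep '[[0,0,-0.17,0,0,0,-0.3],[0,0,-0.17,0,0,0,-0.3],[0,0,-0.17,0,0,0,-0.3],[0,0,-0.17,0,0,0,-0.3],[0,0,-0.17,0,0,0,-0.3],[0,0,-0.16,0,0,0,-0.3],[0,0,0,30,0,0,-0.3],[0,0,0,30,0,0,-0.3]]'
python3 - <<'E'
from h import *
np.set_printoptions(precision=3,suppress=True)
go(.541,-.033,197,.15)
i,d=viewer.snapshot("side")
h=cv2.cvtColor(i,cv2.COLOR_BGR2HSV)
# yellow clasp by depth
P=np.array([px("side",u,v,d=d[v,u]) for v in range(180,225) for u in range(250,300) if d[v,u]>0 and 22<=h[v,u,0]<=36 and h[v,u,1]>140 and h[v,u,2]>90]); print(len(P),P.min(0),P.max(0))
T=P[P[:,2]>.122]; print("top face",len(T),T.mean(0)); 
w,V=np.linalg.eigh(np.cov(T[:,:2].T)); print(np.degrees(np.arctan2(V[1],V[0])),4*w**.5)
for t in("carriage","pointer","depth_mark"): print(t,[(W("side",r["point"]),r["confidence"]) for r in viewer.tip_of("side",t)])
E
```

```text
time: 12.12
tool_pos: [0.5936, -0.016, 0.1677]
eef_rot: [-0.147, 0.989, 0.001, -0.001]
force: [-0.9, 0.5, 0.4]
width: 0.0566
t 12.125 pos [ 0.594 -0.016  0.168] yaw -163.06141111014998 tilt -0.9999955471190102 turn -0.0010718260694214923 shift [55.255 -0.916 17.801] w 0.05655414434125581 F [-0.893  0.504  0.44 ] j [ 0.527  0.498 -0.779  1.75   0.393  1.06   1.478]
327 [ 0.523 -0.268 -0.001] [ 0.677 -0.01   0.13 ]
top face 108 [ 0.544 -0.027  0.127]
[ -65.647 -155.647] [0.036 0.047]
carriage [(array([ 0.545, -0.039,  0.112]), 0.74)]
pointer [(array([ 0.577, -0.023,  0.011]), 0.97), (array([0.459, 0.43 , 0.003]), 0.5)]
depth_mark [(array([ 0.526, -0.036,  0.014]), 0.42)]
```

```bash
python3 -m creep '[[0,0,0,28,0,0,-0.5],[0,0,0,27,0,0,-0.5],[0,0,0,0,0,15,-0.5],[0,0,0,0,0,15,-0.5],[0,0,0,0,0,15,-0.5],[0,0,0,0,0,15,-0.5],[0,0,0,0,0,10,-0.5],[0,0,0,0,0,0,-0.5]]'
python3 - <<'E'
from h import *
np.set_printoptions(precision=3,suppress=True)
go(.542,-.034,197,.085)
i,d=viewer.snapshot("side"); u,v=map(int,proj("side",[.55,-.02,.11]))
a=cv2.resize(i[v-45:v+45,u-60:u+40],None,fx=4,fy=4,interpolation=cv2.INTER_CUBIC)
i,d=viewer.snapshot("top"); u,v=map(int,proj("top",[.6,-.02,.11]))
b=cv2.resize(i[v-45:v+45,u-50:u+50],None,fx=4,fy=4,interpolation=cv2.INTER_CUBIC)
cv2.imwrite("pics/s6.png",np.hstack([a,b]))
E
```

```text
time: 13.32
tool_pos: [0.5422, -0.0317, 0.0986]
eef_rot: [-0.147, 0.989, 0.0, -0.001]
force: [-0.2, -0.6, 0.5]
width: 0.0651
t 13.325 pos [ 0.542 -0.032  0.099] yaw -163.0650592971168 tilt -0.9999985954125995 turn -0.0011354989437217283 shift [ 0.855 -2.132 13.575] w 0.06506478081153103 F [-0.235 -0.576  0.515] j [ 0.56   0.502 -0.754  1.929  0.44   0.883  1.446]
```

View pics/s6.png

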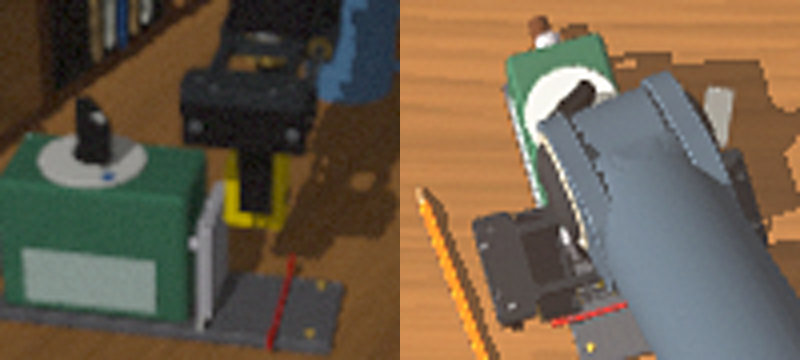

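Side view: fingers straddle the yellow clasp; pointer tab at (195,243), red mark at (280,300); selector's white end now faces the dot. Lower the last bit, grip.

```bash
python3 -m creep '[[0,0,0,0,-2,8,-0.5],[0,0,0,0,0,6,-0.5],[0,0,0,0,0,0,0.9],[0,0,0,0,0,0,0.9],[0,0,0,0,0,0,0.9],[0,0,0,0,0,0,0.9],[0,0,0,0,0,0,0.9],[0,0,0,0,0,0,0.9]]' 40
python3 -m creep '[[0,0,0,0,0,0,0.9],[0,0,0,5,0,0,0.9],[0,0,0,7,0,0,0.9],[0,0,0,7,0,0,0.9],[0,0,0,7,0,0,0.9],[0,0,0,7,0,0,0.9],[0,0,0,4,0,0,0.9],[0,0,0,0,0,0,0.9]]' 40
python3 - <<'E'
from h import *
np.set_printoptions(precision=4,suppress=True)
go(.542,-.034,197,.085)
i,d=viewer.snapshot("side"); u,v=map(int,proj("side",[.55,-.02,.03])); print(u-45,v-40)
cv2.imwrite("pics/s7.png",cv2.resize(i[v-40:v+35,u-45:u+45],None,fx=8,fy=8,interpolation=cv2.INTER_CUBIC))
for c in("side","top"):
  if c=="top": viewer.snapshot(c)
  for t in("carriage","pointer","depth_mark"): print(c,t,[(W(c,r["point"]),r["confidence"]) for r in viewer.tip_of(c,t)])
E
```

```text
time: 14.42
tool_pos: [0.543, -0.0324, 0.0857]
eef_rot: [-0.147, 0.989, 0.001, -0.0]
force: [-1.0, 2.7, 0.8]
width: 0.0297
time: 15.42
tool_pos: [0.5099, -0.0425, 0.0857]
eef_rot: [-0.148, 0.989, 0.001, 0.003]
force: [4.7, 7.5, -6.0]
width: 0.0299
t 15.425 pos [ 0.5099 -0.0425  0.0857] yaw -163.0208094819292 tilt -0.999979738933864 turn -0.0003631939752984055 shift [-33.1444  -1.2338   0.9094] w 0.02989240946343923 F [ 4.703   7.4823 -5.9618] j [ 0.604   0.4735 -0.7599  2.0142  0.4412  0.8163  1.4581]
228 185
side carriage [(array([ 0.51  , -0.0487,  0.1146]), 0.89)]
side pointer [(array([ 0.544 , -0.0333,  0.0123]), 0.69)]
side depth_mark [(array([ 0.6364, -0.0005, -0.0009]), 0.51), (array([ 0.5238, -0.0382,  0.0127]), 0.4)]
top carriage [(array([0.6503, 0.0009, 0.1396]), 0.72)]
top pointer [(array([ 0.4551,  0.4309, -0.0016]), 0.39)]
top depth_mark []
```

View pics/s7.png

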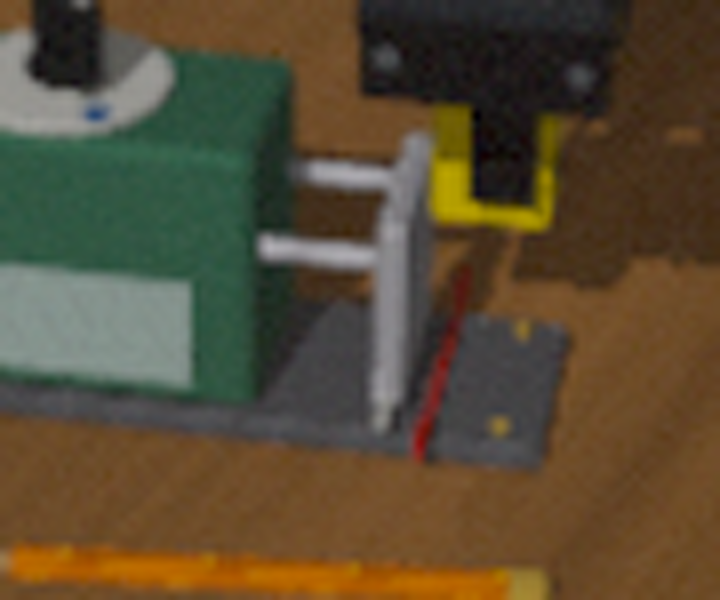

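```bash
cat > m.py <<'E'
from h import *
np.set_printoptions(precision=4,suppress=True)
a=np.array([np.cos(np.radians(17)),np.sin(np.radians(17))]); n=np.array([-a[1],a[0]]); O=np.array([.652,.0015])
L=lambda u,v,z:(lambda p:(round(((p-O)@a)*1000+15,1),round((p-O)@n*1000,1)))(px("side",u,v,z)[:2])
i,d=viewer.snapshot("side"); h=cv2.cvtColor(i,cv2.COLOR_BGR2HSV)
r=[(u,v) for v in range(205,250) for u in range(268,300) if (h[v,u,0]<7 or h[v,u,0]>172) and h[v,u,1]>150 and h[v,u,2]>70]
R=np.array([L(u,v,.0125) for u,v in r]); print("red n",len(R)); 
for lo,hi in((-60,-35),(-35,0),(0,35),(35,42),(42,60)):
    k=(R[:,1]>lo)&(R[:,1]<hi)
    if k.any(): print(" y",lo,hi,"x",R[k,0].mean(),k.sum())
for v in range(228,242): print(v,[(int(i[v,u].max()),int(h[v,u,1])) for u in range(270,284)])
E
python3 m.py; python3 - <<'E'
import sys; sys.argv=['']
exec(open('m.py').read().split("i,d=")[0])
o=lambda x,y,z:L(228+x/8-.5,185+y/8-.5,z)
print("white",o(382,418,.0125),"red near tab",o(421,442,.0125),"red far tab",o(464,278,.0125),"red strip mid",o(443,365,.010))
E
```

```text
red n 26
 y -60 -35 x -113.35000000000001 4
 y -35 0 x -113.51428571428573 7
 y 0 35 x -113.81428571428572 7
 y 35 42 x -113.1 2
 y 42 60 x -113.92 5
228 [(66, 12), (70, 15), (70, 15), (68, 11), (112, 7), (151, 8), (140, 5), (126, 8), (95, 11), (71, 11), (50, 15), (48, 21), (49, 42), (83, 169)]
229 [(69, 11), (70, 7), (71, 4), (72, 21), (110, 5), (151, 8), (141, 7), (126, 6), (91, 8), (67, 4), (50, 31), (50, 26), (69, 118), (102, 173)]
230 [(68, 19), (69, 15), (70, 11), (72, 11), (113, 11), (150, 5), (142, 9), (129, 8), (90, 8), (63, 20), (49, 26), (45, 57), (91, 146), (120, 196)]
231 [(66, 12), (71, 11), (70, 7), (65, 4), (114, 11), (153, 7), (143, 9), (132, 10), (92, 14), (66, 15), (42, 12), (54, 42), (99, 149), (116, 187)]
232 [(68, 8), (71, 18), (69, 15), (67, 8), (113, 5), (153, 5), (142, 7), (129, 10), (84, 6), (50, 26), (53, 34), (81, 88), (115, 173), (111, 147)]
233 [(71, 11), (70, 15), (70, 7), (68, 8), (115, 4), (155, 8), (141, 7), (128, 6), (77, 3), (50, 5), (67, 11), (91, 92), (117, 187), (89, 126)]
234 [(69, 22), (70, 15), (68, 8), (70, 11), (110, 7), (154, 5), (144, 0),
[... 593 characters left out ...]
5, 12), (89, 86), (118, 199), (105, 192), (59, 56), (69, 11)]
239 [(85, 18), (82, 6), (85, 3), (81, 6), (82, 9), (85, 9), (72, 4), (69, 4), (79, 6), (105, 95), (127, 215), (84, 167), (60, 21), (81, 13)]
240 [(78, 16), (78, 13), (79, 13), (74, 7), (74, 14), (75, 7), (75, 3), (75, 3), (83, 12), (114, 98), (137, 231), (76, 121), (72, 11), (82, 12)]
241 [(100, 117), (100, 102), (96, 96), (86, 89), (86, 89), (90, 79), (78, 56), (70, 15), (74, 38), (112, 132), (134, 206), (66, 70), (68, 19), (74, 7)]
white (np.float64(-98.2), np.float64(34.5)) red near tab (np.float64(-113.4), np.float64(45.9)) red far tab (np.float64(-112.7), np.float64(-58.8)) red strip mid (np.float64(-113.2), np.float64(-4.9))
```

```bash
python3 -m creep '[[0,0,0,3,0,0,0.9],[0,0,0,4,0,0,0.9],[0,0,0,3,0,0,0.9],[0,0,0,0,0,0,0.9],[0,0,0,0,0,0,0.9]]' 40
python3 - <<'E'
exec(open('m.py').read().split("i,d=")[0])
go(.542,-.034,197,.085)
G=lambda x,y,z: proj("side",np.r_[O+a*(x-15)/1000+n*y/1000,z/1000])
i,d=viewer.snapshot("side"); cv2.imwrite("pics/s8.png",i); h=cv2.cvtColor(i,cv2.COLOR_BGR2HSV)
print([np.round(G(-67,y,12.5),1) for y in(33,47)],[np.round(G(-110,y,12.5),1) for y in(33,47)])
def show(f,im):
    u,v=map(int,f); c=im[v-22:v+18,u-25:u+25]; return cv2.resize(c,(400,320),interpolation=cv2.INTER_CUBIC)
j=cv2.imread("pics/side0.png"); f0=G(-67,40,12.5);f1=G(-110,40,12.5); print(f0,f1)
g=lambda im:(255*(im/255.)**.7).astype(np.uint8)
cv2.imwrite("pics/s9.png",g(np.hstack([show(f0,j),show(f1,i)])))
print("pencil",[(W("side",r["point"]),r["confidence"]) for r in viewer.tip_of("side","pencil")])
E
```

```text
time: 16.5
tool_pos: [0.5009, -0.0452, 0.0857]
eef_rot: [-0.148, 0.989, 0.002, 0.003]
force: [5.6, 8.0, -7.3]
width: 0.0297
t 16.5 pos [ 0.5009 -0.0452  0.0857] yaw -163.01470710449635 tilt -0.9999738105401343 turn -0.0002566873968957172 shift [-42.5654  -1.2441   0.9961] w 0.02965815905736345 F [ 5.6134  7.9887 -7.3403] j [ 0.6186  0.4611 -0.7647  2.0339  0.436   0.806   1.466 ]
[array([264. , 235.2]), array([263. , 238.1])] [array([279.6, 236.9]), array([278.8, 239.8])]
(np.float64(263.500027143582), np.float64(236.67628911850963)) (np.float64(279.22069787273426), np.float64(238.362091332756))
pencil [(array([0.5365, 0.0862, 0.0053]), 0.56)]
```

View pics/s9.png

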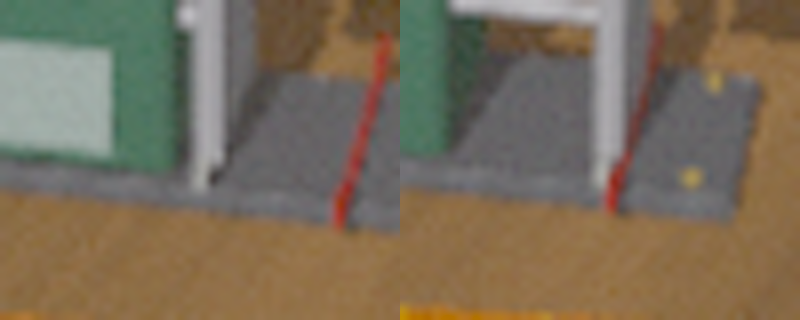

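```bash
python3 - <<'E'
exec(open('m.py').read().split("i,d=")[0])
q=lambda u0,v0,x,y:L(u0+x/8-.5,v0+y/8-.5,.0125)
print("home: white",q(238,214,202,177),"red",q(238,214,340,212))
print("now: white",q(254,216,202,174),"red",q(254,216,214,193))
# subpixel column profiles, row-averaged at tab rows
for f in("side0","s8"):
    i=cv2.imread(f"pics/{f}.png"); h=cv2.cvtColor(i,cv2.COLOR_BGR2HSV); x0=258 if f=="side0" else 273
    for v in range(233,243): print(f,v,[int(i[v,u].min()) for u in range(x0,x0+12)],[int(i[v,u,2])-int(i[v,u,1]) for u in range(x0,x0+24)])
E
```

```text
home: white (np.float64(-64.0), np.float64(35.5)) red (np.float64(-113.2), np.float64(47.1))
now: white (np.float64(-107.9), np.float64(35.1)) red (np.float64(-113.6), np.float64(45.3))
side0 233 [49, 39, 36, 50, 103, 138, 133, 126, 50, 62, 65, 67] [-29, -25, -6, 6, 3, 1, 2, 1, 4, 3, 3, 4, 1, 3, 2, 4, 2, 2, 1, 1, 4, 1, -2, 35]
side0 234 [46, 43, 44, 64, 106, 132, 106, 92, 52, 67, 69, 65] [-33, -20, -2, -1, 0, 2, 2, 4, 3, 3, 1, 0, -1, 1, 0, 3, 2, 3, 2, 3, 3, -2, 7, 49]
side0 235 [57, 55, 55, 76, 107, 125, 64, 48, 60, 68, 67, 65] [-13, -4, 3, 2, 0, 2, 3, 2, 3, 1, 1, -1, 1, 1, 1, 1, 2, 5, 2, 1, 4, 1, 15, 57]
side0 236 [65, 64, 64, 77, 118, 119, 41, 53, 65, 65, 65, 69] [0, 2, 2, 3, 1, -1, 6, 2, 3, 3, -2, 1, 0, 4, 2, -1, 4, 4, 3, 2, 4, 2, 23, 69]
side0 237 [70, 78, 76, 86, 111, 112, 72, 74, 74, 69, 63, 66] [0, 0, 3, 2, 0, 1, 2, 0, 1, 4, 4, 2, 2, 0, 2, 2, 2, 2, 3, 2, 3, 13, 59, 95]
side0 238 [70, 73, 81, 82, 88, 88, 77, 77, 77, 74, 74, 76] [4, -1, 1, 0, -1, 2, 3, 2, 3, 2, 3, -1, -3, 2, 3, 3, 0, 1, 0, 1, 2, 32, 82, 75]
side0 239 [64, 68, 68, 69, 75, 76, 74, 75, 76, 71, 76, 80] [8, 5, 3, 2, 
[... 1210 characters left out ...]
238 [81, 74, 75, 74, 80, 115, 124, 24, 27, 49, 65, 68] [0, -1, 1, -1, 2, 2, 11, 81, 75, 12, 2, 4, 0, 0, 2, 0, 12, 23, 14, 0, 1, 3, 4, 17]
s8 239 [78, 78, 78, 71, 77, 95, 94, 26, 22, 54, 76, 78] [0, -1, 2, 1, 1, -2, 25, 96, 55, 7, -2, 0, 1, -1, 2, 3, 8, 14, 8, 3, 3, -1, 1, 23]
s8 240 [71, 71, 72, 73, 76, 79, 68, 22, 41, 69, 77, 74] [3, 2, 4, -1, 3, 3, 47, 107, 34, 0, 2, -1, 4, -1, 1, 3, 3, 0, -3, 1, 0, 0, 5, 24]
s8 241 [55, 58, 58, 66, 65, 69, 62, 19, 47, 63, 74, 71] [19, 17, 16, 10, 3, 6, 49, 106, 20, 5, 2, 5, 2, 1, -2, 0, -1, 0, -1, 2, 3, 2, 5, 22]
s8 242 [40, 39, 50, 48, 51, 53, 54, 28, 39, 45, 57, 59] [33, 31, 29, 30, 29, 27, 47, 71, 17, 15, 17, 16, 11, 9, 6, 3, 0, 1, -2, 1, 2, 1, 10, 30]
```

```bash
python3 -m creep '[[0,0,0,2,0,0,0.9],[0,0,0,2.5,0,0,0.9],[0,0,0,0,0,0,0.9],[0,0,0,0,0,0,0.9],[0,0,0,0,0,0,0.9],[0,0,0,0,0,0,0.9]]' 40
python3 - <<'E'
exec(open('m.py').read().split("i,d=")[0])
go(.543,-.0324,197,.0857)
i,d=viewer.snapshot("side"); u,v=281,236
g=lambda im:(255*(im/255.)**.7).astype(np.uint8)
A=cv2.resize(i[v-22:v+18,u-25:u+25],(600,480),interpolation=cv2.INTER_CUBIC)
t,_=viewer.snapshot("top"); cv2.imwrite("pics/t9.png",t); uu,vv=map(int,proj("top",[.6,-.0,.05]))
cv2.imwrite("pics/s10.png",g(A)); print(u-25,v-22)
# selector check from side
D=np.array([.629,.023]); h=cv2.cvtColor(i,cv2.COLOR_BGR2HSV)
b=[(x,y) for y in range(168,200) for x in range(222,256) if d[y,x]>0 and .147<px("side",x,y,d=d[y,x])[2]<.158 and np.hypot(*(px("side",x,y,d=d[y,x])[:2]-O))<.035]
Q=np.array([px("side",x,y,.152)[:2] for x,y in b]); w,V=np.linalg.eigh(np.cov(Q.T)); print("handle line",np.degrees(np.arctan2(V[1,1],V[0,1])),"dot dir",np.degrees(np.arctan2(*(D-O)[::-1])),len(b),Q.mean(0))
wt=[(x,y) for x,y in b if h[y,x,2]>90 and h[y,x,1]<70]; W_=np.mean([px("side",x,y,.152)[:2] for x,y in wt],0) if wt else None; print("white tip",W_)
for c in("pencil","eraser"): print(c,[(W("side",r["point"]),r["confidence"]) for r in viewer.tip_of("side",c)][:1])
E
```

```text
time: 17.35
tool_pos: [0.4968, -0.0465, 0.0857]
eef_rot: [-0.148, 0.989, 0.002, 0.003]
force: [6.2, 8.0, -8.0]
width: 0.0299
t 17.35 pos [ 0.4968 -0.0465  0.0857] yaw -163.013106890836 tilt -0.9999712649340626 turn -0.0002287583997888992 shift [-48.3007  -0.005    0.3822] w 0.029881316263609133 F [ 6.1573  7.9535 -8.0383] j [ 0.6253  0.4553 -0.7669  2.0428  0.4335  0.8014  1.4698]
256 214
handle line 138.3506533009296 dot dir 136.930587441167 48 [0.6467 0.0086]
white tip [0.6407 0.0126]
pencil [(array([0.5331, 0.0863, 0.0076]), 0.66)]
eraser []
```

View pics/s10.png

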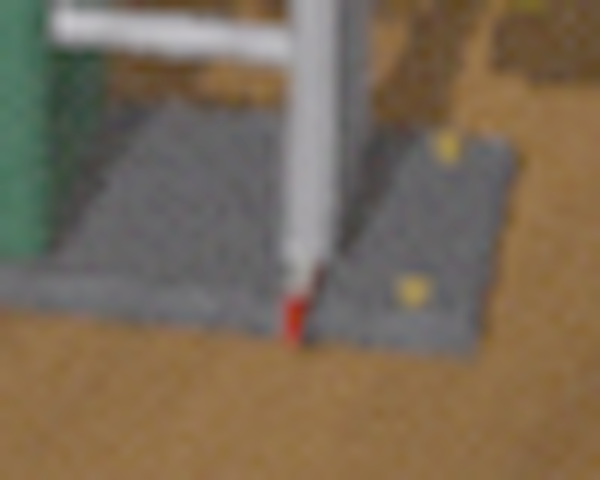

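White tab (301,275) runs straight into the red tab (293,318), within about 1 mm. Hold a little longer, then hand in.

```bash
python3 -m creep '[[0,0,0,0.5,0,0,0.9],[0,0,0,0,0,0,0.9],[0,0,0,0,0,0,0.9],[0,0,0,0,0,0,0.9],[0,0,0,0,0,0,0.9],[0,0,0,0,0,0,0.9]]' 40
python3 -c "
from rig import workorder; print(workorder.sign_off())"
```

```text
time: 18.3
tool_pos: [0.4966, -0.0466, 0.0857]
eef_rot: [-0.148, 0.989, 0.002, 0.004]
force: [7.1, 7.7, -7.9]
width: 0.0295
the job is handed in; nothing more can be done
None
```

I turned the selector to the blue dot and let it go. Then I gripped the yellow clasp with 40 N, pulled the carriage out about 48 mm, and handed the job in at about 18 s while still holding it. The sign-off gives no verdict, so the results below are from my own checks.

**Last checks**
- **Selector:** the handle's line measured 138.4° against 136.9° for the dot, about 1.5° apart; the limit is 8°.
- **Pointers:** the side picture put the white tab about 1 mm from the red tab. I then commanded another 0.5 mm and did not look again. My separate estimates of the pull needed ranged from 47 to 49 mm.
- **Grip:** the fingers were 29.5 mm apart on the 30 mm clasp, and the pose held steady.
- **Bystanders:** the pencil's position was unchanged between my last two readings. The eraser was not detected in the last picture; I never moved near it, and I did not re-measure the other things.

**What failed or disagreed**
- **First grasp:** my first grip on the selector closed on nothing. The fingertips were really about 33 mm higher than the reported tool height implied. The depth images showed this, and I corrected for it in every later move.
- **Distance to the mark:** the trained networks disagreed, giving 42 to 52 mm. I relied on the direct picture measurement instead.

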